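Pump up the vacuum hold-down

TASK

Make the log round fast on the vacuum hold-down. First push the pump's vent lever all the way over to the far side of the pump, which shuts it. Then press the mushroom-headed plunger down with the fingertips and let it spring back up, stroke after stroke, until the indicator pin stands fully out, and leave the plunger up; do not touch the pin, pull the plunger upwards, or lift or shift anything else on the bench.

Things in the scene. Friction and masses are not known exactly. Their poses are not given: they have to be found in the camera images.
- pump: Vacuum hold-down, fixed: grey pump block 110 (x) x 220 (y) mm, top 85 mm above the bench, on a plate 140 x 460 x 12 mm that runs to +y under a round pod (y = 235 mm, 116 mm wide, 50 mm high). Origin: on the bench under the block's middle; x to its far long side (away from the robot), y along the block to the pod. On its top, at x = 0: vent lever y = -75, plunger y = 10, pin y = 80 mm.
- plunger: Pump plunger: black mushroom head 60 mm across and 20 mm thick on an 18 mm steel stem, standing up through a steel collar (40 mm across, top 115 mm above the bench). Origin: centre of the head's top face, 185 mm above the bench when up, 145 mm when fully down; z up. It moves straight down and springs back by itself.
- plunger_down (a joint): How far the plunger is pressed, m: 0 up (at rest), 0.040 fully down, about -0.012 if pulled up. Spring about 300 N/m (12 N when fully down).
- pin: Indicator pin: plain aluminium, upright, 20 mm across, in a black collar 40 mm across whose top is 95 mm above the bench. Origin: centre of the pin's top face, 97 mm above the bench when fully in, 133 mm when fully out. Not to be touched.
- pin_out (a joint): How far the pin has risen, m: 0 in, about 0.036 fully out; starts at 0 to 0.014. Each full stroke of the plunger (right down, right up) raises it about 0.009 on the way down and it stays there (ratchet, 0.0045 pitch); a short stroke raises it less or not at all. Once it is fully out, further strokes change nothing.
- vent_tip (a point): Centre of the 26 mm black ball at the end of the vent lever, a 10 mm steel bar 60 mm long (pivot to ball centre). It swings in the pump's x-z plane about a pivot at x = 0, y = -75 mm, 107 mm above the bench, on a dark steel block 70 x 50 mm, 25 mm high.
- vent_turn (a joint): Angle of the vent lever, rad: 0 fully open, leaning 0.5 rad from upright towards the pump's -x (robot) side; 1.0 fully shut, leaning 0.5 rad to its +x (far) side. It stays where it is left (about 0.06 N m of friction) and starts within 0.25 rad of open.
- slab: Log round, 160 mm across, 35 mm thick, lying loose on the pod. Origin: centre of its underside. Leave alone.
- can: Paint can, 90 mm across, 110 mm high, beyond the pump. Origin: centre of its underside. Leave alone.
- glue: White bottle, 56 mm across, 150 mm high, beyond the pump. Origin: centre of its underside. Leave alone.
- tape: Roll of masking tape lying flat, 100 mm across, 25 mm high. Origin: centre of its underside. Leave alone.
- sanding: Cork sanding block 62 x 100 x 34 mm, on the robot's side of the pump. Origin: centre of its underside. Leave alone.
- brush: Paint brush 200 mm long lying on the bench, on the robot's side. Origin: under its middle, its length along x. Leave alone.
- offcut: Wooden offcut 120 x 50 x 30 mm beside the lever end of the pump. Origin: centre of its underside. Leave alone.

How it is judged:
By the outcome, as a careful person would: the job done as asked, in the order asked, and still so for the second after the job is handed in, with the robot touching nothing.
It also fails if it takes over 45 s, if anything falls off the work surface, if the arm or the gripper's body presses on something with over 40 N, if the wrist force passes 120 N, or if a joint passes its speed limit or range.

ROBOT

A 6-joint arm with a two-finger parallel gripper is mounted at the origin on the work surface. World frame = base frame: x ahead of the robot, y to its left, z up, the work surface at z = 0. Lengths are in mm, angles in rad, forces in N, time in s.
With the tool pointing down it reaches from about 350 to 975 mm from the base axis. Payload 7.1 kg.
Tool frame: the origin (TCP) lies between the finger pads; the fingertips stand 19 mm ahead of it and the grasp point (between the pads) is the TCP; z points along the fingers, y is the line along which they close (so a half turn about z gives the same grasp; the last joint's range is limited). The gripper opens to 88 mm and grips with 3 to 60 N. Pads are 20 mm wide; open, the fingers measure 115 mm over their backs; the gripper's body (75 mm by 178 mm) begins 61 mm behind the grasp point.
Start: joints at [1.244, 0.423, 1.63, -0, 1.089, -0.019], TCP at [189.32, 595.62, 241.675] pointing down, gripper open.
Joint ranges: [-3, 3], [-0.9, 2.11], [0.09, 2.58], [-1.31, 4.45], [0.11, 2.69], [-2.54, 2.54]. Speed limits (rad/s): [2.39, 2.39, 3.01, 3.14, 3.14, 3.14].

INTERFACE

Orientations are given as a rotation vector (axis times angle).
In Python, from workcell import ctrl gives the robot as it stands.
- The arm moves only by the tool arm_command, never from a script. Its argument "series" is a list of rows, each an object with "linear": the shift along the tool's x, y, z in m, a list of three; "turn": the turn about the tool's z in rad. A call has 1 to 10 rows; each row shifts and turns the commanded pose from where the row before left it, along the tool's axes as they then stand; what a row does not reach is not made up. A row lasts 1/10 s, in which the tool goes at most 50 mm and 8.59 degrees, less where a joint would pass 70% of its speed; a pose out of reach is approached as far as the arm can. A call with a gripper value outside its range is refused whole. "jaw" is the opening, from -1 (shut) to 1 (fully open), set as the call begins (left out, the last holds). The fingers move at their own pace and stop on an object; the grip force is fixed at half the most. Time passes only in rows, so rows that do not move let the fingers close. It gives the time, the measured TCP pose, the force, the opening and the grip force at its end, in the units of the state.
- ctrl.get_obs(): the state, without advancing time (a new reading comes with each control period).
- ctrl.get_image(name): name is "side" or "top" or "wrist"; returns a dict with "frame" (420x560x3 uint8, blue, green, red), "fx", "fy", "cx", "cy" (pixels), "k1" (the pictures are not rectified: a ray, as slopes to the right and down, at radius r is drawn at 1 + k1 r^2 times it, then the intrinsics apply), "rvec" (rotation vector, rad) and "tvec" (3), from world to camera coordinates, as OpenCV has them. Camera axes: x right, y down, z forward; pixel columns grow to the right and rows downward; lengths in mm; the calibration is good to about 2 mm. A picture is of the moment at which its call begins. There is no depth.
- ctrl.close_job(): hands the job in; it is judged then, once.
The state is a dict: "t": time; "qpos": joint angles; "qvel": joint speeds; "joint_torque": joint torques, N m; "ee_pos": TCP position; "orientation": TCP orientation; "ft_force": force on the tool from outside, world axes, zero at the start; "moment": the same for the moment, N m; "width": finger opening in mm; "grasp_force": force on a finger pad.
Only numpy, scipy, OpenCV 4.12 (cv2) and the standard library are available. Lean on these libraries where they do the work, as an engineer would, in place of code of your own. Each camera call takes 0.05 s, during which the arm holds its last target. There are 200 camera calls.

## Working session

There is one attempt and no reset: what is moved stays moved. The work goes in short steps, Python scripts to look and compute and a tool call to move; the robot and the scene stay as the last step left them, time stands still between calls to the robot, and variables do not carry over. Pictures are saved under pics/ and viewed, at most 10 in all, crops included, and the job is handed in when it is done.

Besides the shell and the picture viewer there is one more tool, called by a JSON object that holds its "api" and its "payload", one argument or row to a line. arm_command: Moves the arm, as the interface text tells. Its arguments: {"type":"object","properties":{"series":{"type":"array"},"jaw":{"type":"number"}},"required":["series"]}

```bash
mkdir -p pics; cat > h.py <<'E'
import numpy as np, cv2
from workcell import ctrl
def grab(name,fn=None):
    d=ctrl.get_image(name)
    if fn: cv2.imwrite('pics/'+fn,d['frame'])
    return d
def ray(d,u,v):
    R=cv2.Rodrigues(np.array(d['rvec'],float))[0]; t=np.array(d['tvec'],float).ravel()
    p=np.array([(u-d['cx'])/d['fx'],(v-d['cy'])/d['fy']]); q=p.copy()
    for _ in range(30): q=p/(1+d['k1']*(q@q))
    return -R.T@t, R.T@np.array([q[0],q[1],1])
def at_z(d,u,v,z):
    c,r=ray(d,u,v); return c+r*(z-c[2])/r[2]
def proj(d,P):
    R=cv2.Rodrigues(np.array(d['rvec'],float))[0]; X=R@np.array(P,float)+np.array(d['tvec'],float).ravel()
    q=X[:2]/X[2]; q=q*(1+d['k1']*(q@q)); return np.array([q[0]*d['fx']+d['cx'],q[1]*d['fy']+d['cy']])
E
python3 - <<'E'
from h import *
import pickle
a=grab('top','t0.png');b=grab('side','s0.png')
pickle.dump((a,b),open('v0.pkl','wb'))
o=ctrl.get_obs();print(o['t'],o['ee_pos'],o['orientation'],o['width'],o['ft_force'])
for d in(a,b):print(ray(d,280,210))
E
```

```text
0.1 [189.183995   595.18652347 241.00152022] [-4.81550269e-01 -3.10424694e+00  2.10904201e-03] 87.7820822140218 [0.50468831 0.24284454 0.48055551]
(array([ 372.34177457,   -7.06205673, 1043.5676049 ]), array([ 0.20515115,  0.00355948, -0.97900217]))
(array([  62.63372885, -508.80307735,  925.13582178]), array([ 0.45372794,  0.48829899, -0.74556957]))
```

View pics/t0.png

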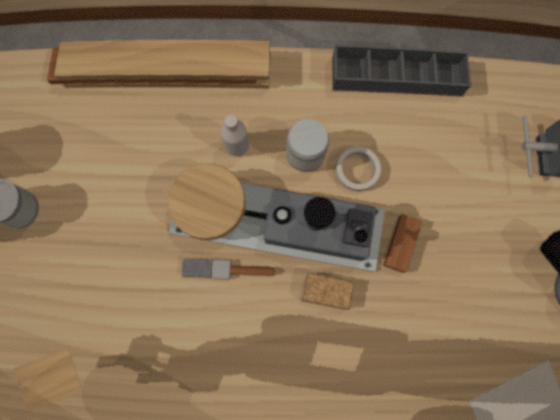

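View pics/s0.png

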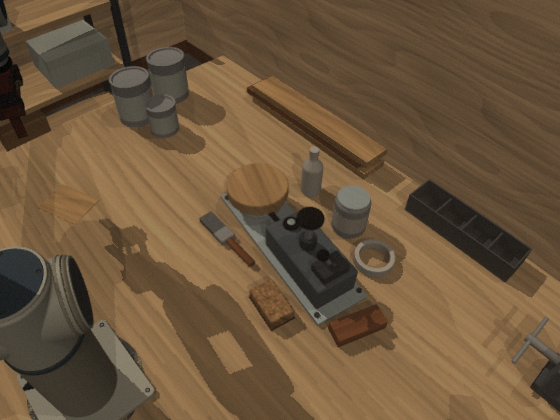

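The top view shows the plunger head at (320,213), the pin at (283,214) and the vent ball at about (361,236), leaning to the robot's side. In the side view the head is at (310,217), the pin at about (291,223) and the ball at about (323,255).

```bash
python3 - <<'E'
from h import *
import pickle
a,b=pickle.load(open('v0.pkl','rb'))
h=at_z(a,320,213,185);p=at_z(a,283,214,103)
print(h,at_z(b,310,217,185),p,at_z(b,291,223,103),at_z(a,361,236,160),at_z(b,323,255,160))
# plate corners
for uv in((384,201),(378,269),(171,232)):print(at_z(a,*uv,12))
from scipy.optimize import least_squares
def W(s,P):
    c,n=np.cos(s[2]),np.sin(s[2]);return [s[0]+c*P[0]-n*P[1],s[1]+n*P[0]+c*P[1],P[2]]
def ball(v):
    t=v-.5;return [60*np.sin(t),-75,107+60*np.cos(t)]
def f(s):
    L=[]
    for d,uv,P in((a,(320,213),(0,10,185)),(b,(310,217),(0,10,185)),(a,(283,214),(0,80,97+s[4]*10)),(b,(291,223),(0,80,97+s[4]*10)),(a,(361,236),ball(s[3])),(b,(323,255),ball(s[3])),(a,(384,201),(70,-115,12)),(a,(378,269),(-70,-115,12)),(a,(171,232),(-70,345,12))):
        L+=list(proj(d,W(s,P))-uv)
    return L
r=least_squares(f,[500,-50,0,.1,.5],loss='soft_l1');print(r.x,np.round(r.fun,1))
for P in((0,10,185),(0,80,97),ball(r.x[3]),ball(1)):print(P,W(r.x,P))
big=lambda d,u,v:cv2.resize(d['frame'][v-50:v+50,u-65:u+65],None,fx=6,fy=6,interpolation=2)
cv2.imwrite('pics/c.png',big(b,310,250))
E
```

```text
[548.40838022 -77.45281879 185.        ] [547.95996209 -80.47570484 185.        ] [561.38929486  -9.85080127 103.        ] [555.3383935  -17.32684146 103.        ] [ 511.27713382 -157.20439076  160.        ] [ 512.68683237 -157.53665312  160.        ]
[ 614.74611755 -235.03814437   12.        ]
[ 462.67245579 -219.32739405   12.        ]
[533.57329402 234.77249666  12.        ]
[ 5.49350887e+02 -8.98552045e+01 -1.52589970e-01  3.31119369e-02
 -3.76271332e-01] [  1.4  -1.3   0.8  -0.8   0.4   0.9  -0.1  -0.2   1.5  -0.    0.3   0.9
  -9.1   5.8 -12.   -0.2 -12.1   0.1]
(0, 10, 185) [np.float64(550.8708724981002), np.float64(-79.97139725837508), 185]
(0, 80, 97) [np.float64(561.5107686074575), np.float64(-10.784746733999455), 97]
[np.float64(-27.00657555920167), -75, np.float64(160.57839934679956)] [np.float64(511.2582200071003), np.float64(-159.87879920626813), np.float64(160.57839934679956)]
[np.float64(28.76553231625218), -75, np.float64(159.65495371342237)] [np.float64(566.3822962440545), np.float64(-168.35607682904947), np.float64(159.65495371342237)]
```

View pics/c.png

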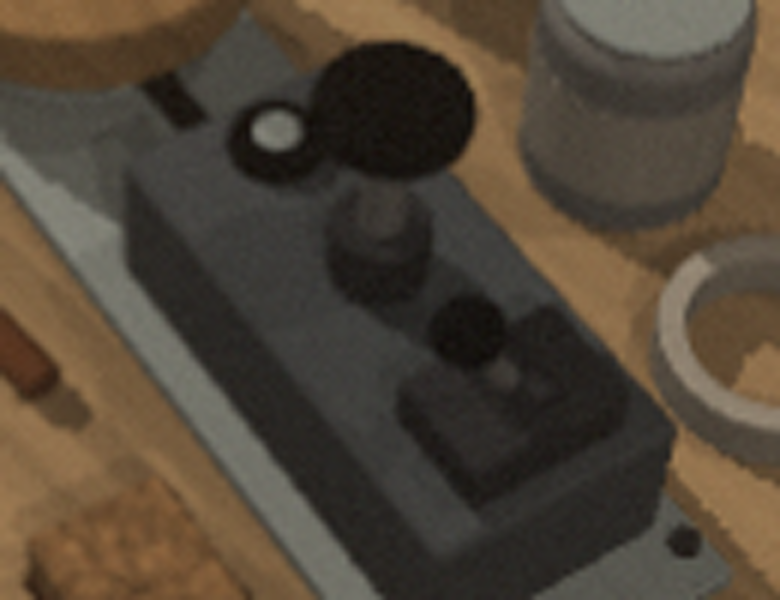

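{"api": "arm_command", "payload": {
  "series": [
    {"linear": [-0.03, -0.039, 0], "turn": 0},
    {"linear": [-0.03, -0.039, 0], "turn": 0},
    {"linear": [-0.03, -0.039, 0], "turn": 0},
    {"linear": [-0.03, -0.039, 0], "turn": 0},
    {"linear": [-0.03, -0.039, 0], "turn": 0},
    {"linear": [-0.03, -0.039, 0], "turn": 0},
    {"linear": [-0.03, -0.039, 0], "turn": 0},
    {"linear": [-0.03, -0.039, 0], "turn": 0},
    {"linear": [-0.03, -0.039, 0], "turn": 0},
    {"linear": [-0.03, -0.039, 0], "turn": 0}
  ],
  "jaw": -1
}}

```text
t: 1.1
ee_pos: [357.1, 131.2, 241.8]
orientation: [0.481, 3.104, 0.0]
ft_force: [0.8, 0.8, -0.3]
width: 11.1
grasp_force: 0.0
```

{"api": "arm_command", "payload": {
  "series": [
    {"linear": [-0.03, -0.039, 0], "turn": 0},
    {"linear": [-0.03, -0.039, 0], "turn": 0},
    {"linear": [-0.03, -0.039, 0], "turn": 0},
    {"linear": [-0.03, -0.039, 0], "turn": 0},
    {"linear": [-0.03, -0.039, 0], "turn": 0},
    {"linear": [-0.03, -0.039, 0], "turn": 0},
    {"linear": [0, 0, 0], "turn": -0.08},
    {"linear": [0, 0, 0], "turn": -0.075},
    {"linear": [0, 0, 0], "turn": 0},
    {"linear": [0, 0, 0], "turn": 0}
  ]
}}

```text
t: 2.1
ee_pos: [457.5, -144.3, 241.5]
orientation: [-0.243, -3.132, -0.0]
ft_force: [0.1, -0.8, -0.5]
width: 0.4
grasp_force: 0.0
```

```bash
cat >> h.py <<'E'
S=(549.35,-89.9,-.1526)
def W(P,s=S):
    c,n=np.cos(s[2]),np.sin(s[2]);return np.array([s[0]+c*P[0]-n*P[1],s[1]+n*P[0]+c*P[1],P[2]])
def state():
    o=ctrl.get_obs();R=cv2.Rodrigues(np.array(o['orientation'],float))[0]
    e=np.array(o['ee_pos']);c,n=np.cos(S[2]),np.sin(S[2]);d=e-[S[0],S[1],0]
    print('t',o['t'],'ee',e.round(1),'pump frame',(c*d[0]+n*d[1]).round(1),(-n*d[0]+c*d[1]).round(1),'F',np.round(o['ft_force'],1),'w',o['width'])
    return e,R
E
python3 - <<'E'
from h import *
e,R=state();print(R.round(3), R.T@(W((-58,-75,169))-e))
E
```

```text
t 2.1 ee [ 457.5 -144.3  241.5] pump frame -82.5 -67.8 F [ 0.1 -0.8 -0.5] w 0.3858727818203745
[[-0.988  0.154 -0.   ]
 [ 0.154  0.988  0.   ]
 [ 0.001  0.    -1.   ]] [-24.585566    -7.19361491  72.46329462]
```

{"api": "arm_command", "payload": {
  "series": [
    {"linear": [0, -0.007, 0], "turn": 0},
    {"linear": [0, 0, 0.03], "turn": 0},
    {"linear": [0, 0, 0.03], "turn": 0},
    {"linear": [0, 0, 0.012], "turn": 0},
    {"linear": [-0.012, 0, 0], "turn": 0},
    {"linear": [0, 0, 0], "turn": 0}
  ]
}}

```text
t: 2.7
ee_pos: [470.9, -153.8, 170.7]
orientation: [0.24, 3.13, -0.001]
ft_force: [-0.4, -0.0, 0.3]
width: 0.6
grasp_force: 0.0
```

```bash
python3 - <<'E'
from h import *
state()
a=grab('top');b=grab('side')
z=lambda d,u,v:cv2.resize(d['frame'][v-35:v+35,u-45:u+45],None,fx=4.4,fy=4.4,interpolation=2)
cv2.imwrite('pics/c2.png',np.hstack([z(a,350,225),z(b,315,245)]))
E
```

```text
t 2.7 ee [ 470.9 -153.8  170.7] pump frame -67.8 -75.1 F [-0.4 -0.   0.3] w 0.6204206912570315
```

View pics/c2.png

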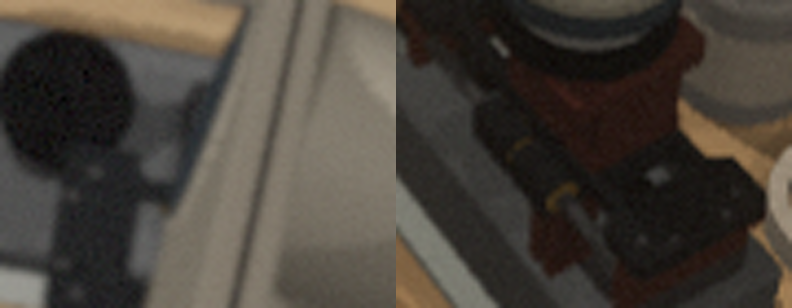

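The gripper hides the lever in both crops, but nothing is near the fingers, so I'll push slowly and watch the force.

{"api": "arm_command", "payload": {
  "series": [
    {"linear": [-0.008, 0, 0], "turn": 0},
    {"linear": [-0.008, 0, 0], "turn": 0},
    {"linear": [-0.008, 0, 0], "turn": 0},
    {"linear": [-0.008, 0, 0], "turn": 0},
    {"linear": [-0.007, 0, 0], "turn": 0},
    {"linear": [-0.007, 0, 0], "turn": 0},
    {"linear": [-0.007, 0, 0], "turn": 0},
    {"linear": [-0.006, 0, 0], "turn": 0},
    {"linear": [-0.005, 0, 0], "turn": 0},
    {"linear": [0, 0, 0], "turn": 0}
  ]
}}

```text
t: 3.8
ee_pos: [532.5, -163.1, 169.6]
orientation: [0.24, 3.132, -0.0]
ft_force: [0.6, -0.2, -0.1]
width: 0.0
grasp_force: 0.0
```

{"api": "arm_command", "payload": {
  "series": [
    {"linear": [-0.004, 0, 0], "turn": 0},
    {"linear": [-0.003, 0, 0], "turn": 0},
    {"linear": [0, 0, 0], "turn": 0}
  ]
}}

```text
t: 4.1
ee_pos: [539.0, -164.1, 169.6]
orientation: [0.24, 3.132, 0.0]
ft_force: [-0.6, 0.3, -0.4]
width: 0.5
grasp_force: 0.1
```

```bash
python3 - <<'E'
from h import *
state()
E
```

```text
t 4.1 ee [ 539.  -164.1  169.6] pump frame 1.0 -74.9 F [-0.6  0.3 -0.4] w 0.48514657901949454
```

Continue in small steps until a stop is felt.

{"api": "arm_command", "payload": {
  "series": [
    {"linear": [-0.003, 0, 0], "turn": 0},
    {"linear": [-0.002, 0, 0], "turn": 0},
    {"linear": [0, 0, 0], "turn": 0}
  ]
}}

```text
t: 4.4
ee_pos: [542.8, -164.6, 169.5]
orientation: [-0.239, -3.13, -0.0]
ft_force: [-5.1, -0.1, 1.8]
width: 1.2
grasp_force: 2.3
```

{"api": "arm_command", "payload": {
  "series": [
    {"linear": [-0.002, 0, 0], "turn": 0},
    {"linear": [0, 0, 0], "turn": 0}
  ]
}}

```text
t: 4.6
ee_pos: [543.1, -164.6, 169.4]
orientation: [-0.239, -3.127, -0.001]
ft_force: [-10.8, 0.7, 6.4]
width: 0.2
grasp_force: 5.4
```

{"api": "arm_command", "payload": {
  "series": [
    {"linear": [-0.002, 0, 0], "turn": 0},
    {"linear": [0, 0, 0], "turn": 0}
  ]
}}

```text
t: 4.8
ee_pos: [543.4, -164.6, 169.3]
orientation: [-0.238, -3.123, -0.002]
ft_force: [-16.4, 1.7, 11.0]
width: 0.2
grasp_force: 8.5
```

The stop was reached where expected. Back off, rise, and look.

{"api": "arm_command", "payload": {
  "series": [
    {"linear": [0.01, 0, 0], "turn": 0},
    {"linear": [0.03, 0, 0], "turn": 0},
    {"linear": [0.03, 0, 0], "turn": 0},
    {"linear": [0, 0, -0.03], "turn": 0},
    {"linear": [0, 0, -0.03], "turn": 0},
    {"linear": [0.04, 0, 0], "turn": 0},
    {"linear": [0.04, 0, 0], "turn": 0},
    {"linear": [0, 0, 0], "turn": 0},
    {"linear": [0, 0, 0], "turn": 0}
  ]
}}

```text
t: 5.7
ee_pos: [399.7, -142.8, 230.4]
orientation: [0.24, 3.13, -0.001]
ft_force: [0.1, 0.9, -0.3]
width: 0.4
grasp_force: 0.0
```

```bash
python3 - <<'E'
from h import *
e,R=state()
print((R.T@(W((0,10,215))-e)).round(1))
a=grab('top');b=grab('side')
z=lambda d,u,v:cv2.resize(d['frame'][v-45:v+45,u-45:u+45],None,fx=4.4,fy=4.4,interpolation=2)
cv2.imwrite('pics/c3.png',np.hstack([z(a,330,220),z(b,315,245)]))
print(proj(b,W((28.8,-75,159.7))),proj(a,W((28.8,-75,159.7))))
E
```

```text
t 5.7 ee [ 399.7 -142.8  230.4] pump frame -139.8 -75.0 F [ 0.1  0.9 -0.3] w 0.37466821109940257
[-139.7   85.1   15.7]
[344.73537952 244.59299585] [366.55120719 207.51441732]
```

View pics/c3.png

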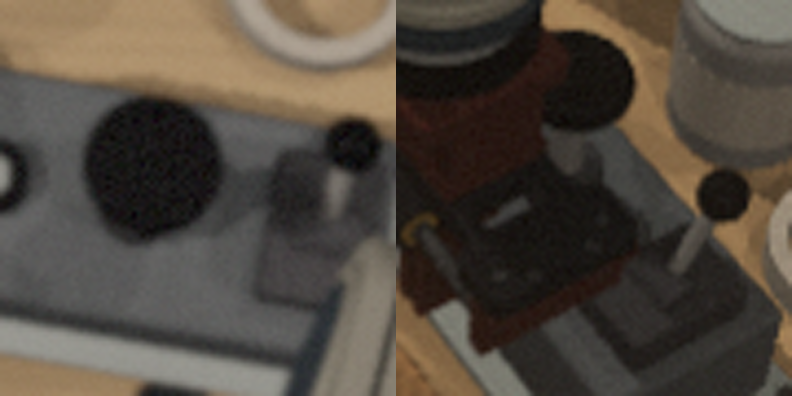

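The top view shows the ball at (365.5,207.7), which matches the shut pose. The plunger head is at (319.5,213.2), as estimated. Next, go above the plunger.

{"api": "arm_command", "payload": {
  "series": [
    {"linear": [-0.035, 0.021, 0], "turn": 0},
    {"linear": [-0.035, 0.021, 0], "turn": 0},
    {"linear": [-0.035, 0.021, 0], "turn": 0},
    {"linear": [-0.035, 0.022, 0], "turn": 0},
    {"linear": [0, 0, 0], "turn": 0},
    {"linear": [0, 0, 0.015], "turn": 0},
    {"linear": [0, 0, 0], "turn": 0}
  ]
}}

```text
t: 6.5
ee_pos: [549.9, -79.6, 212.7]
orientation: [-0.239, -3.129, -0.0]
ft_force: [0.1, -0.0, -0.4]
width: 0.6
grasp_force: 0.0
```

```bash
python3 - <<'E'
from h import *
state()
E
```

```text
t 6.5 ee [549.9 -79.6 212.7] pump frame -1.0 10.2 F [ 0.1 -0.  -0.4] w 0.5797871216100217
```

{"api": "arm_command", "payload": {
  "series": [
    {"linear": [0, 0, 0.01], "turn": 0},
    {"linear": [0, 0, 0.01], "turn": 0},
    {"linear": [0, 0, 0.01], "turn": 0},
    {"linear": [0, 0, 0.01], "turn": 0},
    {"linear": [0, 0, 0.008], "turn": 0},
    {"linear": [0, 0, 0], "turn": 0},
    {"linear": [0, 0, 0], "turn": 0}
  ]
}}

```text
t: 7.2
ee_pos: [551.3, -80.2, 167.6]
orientation: [0.24, 3.131, -0.0]
ft_force: [-1.5, 1.1, 10.8]
width: 0.3
grasp_force: 5.7
```

{"api": "arm_command", "payload": {
  "series": [
    {"linear": [0, 0, 0.002], "turn": 0},
    {"linear": [0, 0, 0], "turn": 0}
  ]
}}

```text
t: 7.4
ee_pos: [551.3, -80.2, 165.8]
orientation: [0.24, 3.13, -0.0]
ft_force: [-1.9, 0.5, 13.2]
width: 0.3
grasp_force: 6.2
```

{"api": "arm_command", "payload": {
  "series": [
    {"linear": [0, 0, 0.002], "turn": 0},
    {"linear": [0, 0, 0.001], "turn": 0},
    {"linear": [0, 0, 0], "turn": 0}
  ]
}}

```text
t: 7.7
ee_pos: [551.3, -80.2, 164.1]
orientation: [0.24, 3.13, -0.0]
ft_force: [-6.6, 0.9, 23.5]
width: 0.3
grasp_force: 12.1
```

Full depth is reached, with the stop felt at 164. Repeat with 51 mm strokes.

{"api": "arm_command", "payload": {
  "series": [
    {"linear": [0, 0, -0.017], "turn": 0},
    {"linear": [0, 0, -0.017], "turn": 0},
    {"linear": [0, 0, -0.017], "turn": 0},
    {"linear": [0, 0, 0], "turn": 0},
    {"linear": [0, 0, 0], "turn": 0},
    {"linear": [0, 0, 0.015], "turn": 0},
    {"linear": [0, 0, 0.014], "turn": 0},
    {"linear": [0, 0, 0.014], "turn": 0},
    {"linear": [0, 0, 0.008], "turn": 0},
    {"linear": [0, 0, 0], "turn": 0}
  ]
}}

```text
t: 8.7
ee_pos: [551.6, -80.2, 164.1]
orientation: [0.24, 3.131, -0.001]
ft_force: [-8.2, 1.1, 34.0]
width: 0.5
grasp_force: 17.0
```

{"api": "arm_command", "payload": {
  "series": [
    {"linear": [0, 0, -0.017], "turn": 0},
    {"linear": [0, 0, -0.017], "turn": 0},
    {"linear": [0, 0, -0.017], "turn": 0},
    {"linear": [0, 0, 0], "turn": 0},
    {"linear": [0, 0, 0], "turn": 0},
    {"linear": [0, 0, 0.015], "turn": 0},
    {"linear": [0, 0, 0.014], "turn": 0},
    {"linear": [0, 0, 0.014], "turn": 0},
    {"linear": [0, 0, 0.008], "turn": 0},
    {"linear": [0, 0, 0], "turn": 0}
  ]
}}

```text
t: 9.7
ee_pos: [551.3, -80.0, 164.0]
orientation: [0.24, 3.131, -0.0]
ft_force: [-9.7, 1.4, 36.8]
width: 0.1
grasp_force: 18.7
```

{"api": "arm_command", "payload": {
  "series": [
    {"linear": [0, 0, -0.017], "turn": 0},
    {"linear": [0, 0, -0.017], "turn": 0},
    {"linear": [0, 0, -0.017], "turn": 0},
    {"linear": [0, 0, 0], "turn": 0},
    {"linear": [0, 0, 0], "turn": 0},
    {"linear": [0, 0, 0.015], "turn": 0},
    {"linear": [0, 0, 0.014], "turn": 0},
    {"linear": [0, 0, 0.014], "turn": 0},
    {"linear": [0, 0, 0.008], "turn": 0},
    {"linear": [0, 0, 0], "turn": 0}
  ]
}}

```text
t: 10.7
ee_pos: [551.3, -80.0, 164.0]
orientation: [0.24, 3.132, -0.0]
ft_force: [-9.1, 1.5, 39.0]
width: 0.4
grasp_force: 19.2
```

{"api": "arm_command", "payload": {
  "series": [
    {"linear": [0, 0, -0.017], "turn": 0},
    {"linear": [0, 0, -0.017], "turn": 0},
    {"linear": [0, 0, -0.017], "turn": 0},
    {"linear": [0, 0, 0], "turn": 0},
    {"linear": [0, 0, 0], "turn": 0},
    {"linear": [0, 0, 0.015], "turn": 0},
    {"linear": [0, 0, 0.014], "turn": 0},
    {"linear": [0, 0, 0.014], "turn": 0},
    {"linear": [0, 0, 0.008], "turn": 0},
    {"linear": [0, 0, 0], "turn": 0}
  ]
}}

```text
t: 11.7
ee_pos: [551.2, -80.0, 164.0]
orientation: [0.24, 3.132, -0.0]
ft_force: [-9.3, 2.1, 38.7]
width: 0.4
grasp_force: 19.3
```

Five strokes done. Release, retreat and look.

{"api": "arm_command", "payload": {
  "series": [
    {"linear": [0, 0, -0.017], "turn": 0},
    {"linear": [0, 0, -0.017], "turn": 0},
    {"linear": [0, 0, -0.03], "turn": 0},
    {"linear": [0.04, 0, 0], "turn": 0},
    {"linear": [0.04, 0, 0], "turn": 0},
    {"linear": [0.04, 0, 0], "turn": 0},
    {"linear": [0.02, 0, 0], "turn": 0},
    {"linear": [0, 0, 0], "turn": 0},
    {"linear": [0, 0, 0], "turn": 0}
  ]
}}

```text
t: 12.6
ee_pos: [412.3, -58.6, 224.9]
orientation: [-0.24, -3.132, -0.0]
ft_force: [-0.3, 0.5, 0.9]
width: 0.5
grasp_force: 0.0
```

```bash
python3 - <<'E'
from h import *
state()
a=grab('top');b=grab('side')
z=lambda d,u,v:cv2.resize(d['frame'][v-45:v+45,u-45:u+45],None,fx=4.4,fy=4.4,interpolation=2)
cv2.imwrite('pics/c4.png',np.hstack([z(a,320,215),z(b,315,235)]))
for h in(97,124,128.5,133):print(h,[((proj(d,W((0,80,h)))-c)*4.4).round() for d,c in((a,(275,170)),(b,(270,190)))])
E
```

```text
t 12.6 ee [412.3 -58.6 224.9] pump frame -140.2 10.1 F [-0.3  0.5  0.9] w 0.4924203268024725
97 [array([ 37., 196.]), array([ 92., 140.])]
124 [array([ 38., 184.]), array([ 94., 106.])]
128.5 [array([ 38., 182.]), array([ 94., 101.])]
133 [array([ 38., 180.]), array([95., 95.])]
```

View pics/c4.png

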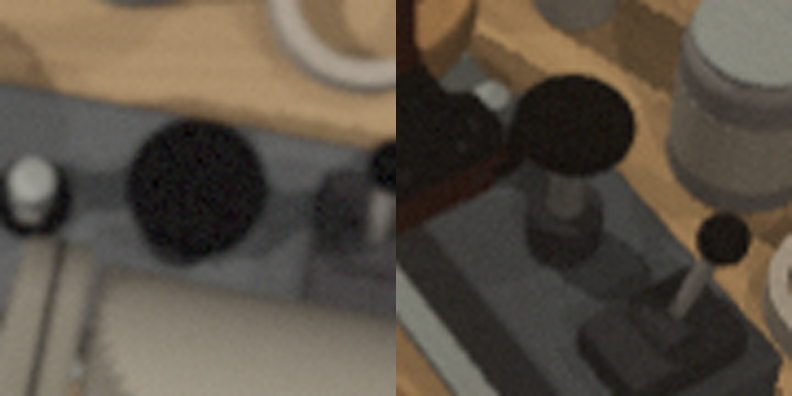

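In the side crop the pin top is at (94,95), which matches 133 mm, fully out. The plunger head is back up at side pixel (310,218), the lever is shut, and the robot is clear.

```bash
python3 -c "
from workcell import ctrl
print(ctrl.close_job())"
```

```text
the job is handed in; nothing more can be done
None
```

The job is handed in: I pushed the vent lever to its shut stop, then gave the plunger five full strokes; the last camera check shows the pin fully out, the plunger back up and the arm clear, at about 12.6 s of the 45 s allowed.

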